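# Function check of a curved safety edge

## Task

Check the sprung, curved safety edge that stands on the bench: with the fingertips, start at the end of the rail next to the tall round post and run along its whole length to the end next to the low square block, in one go, keeping the rail pressed down lightly all the way - do not lift off on the way and do not push it down to its stop. Then take the hand away so that the rail springs back up. Do not grasp anything, and leave the two bottles and the petri dish beside it standing where they are.

Things in the scene. Friction and masses are not known exactly. Their poses are not given: they have to be found in the camera images.
- edge_base: Fixed curved grey foot plate, 56 mm wide, 12 mm thick. Origin on the bench, z up, turned about z only. In its frame the rail's centre line is an arc of radius 120 mm about x = -100, y = 0 mm, from -50 to +50 degrees (from +x towards +y): middle at x = 20, y = 0, ends at x = -23, y = +92 and -92 mm; it bulges to +x.
- edge (a joint): How far the rail is pressed down, in m: 0 at rest (top 60 mm above the bench), 0.010 at its stop. A spring pushes back: about 2 N start it, then 0.8 N more per mm (5 to 6 N at 4 mm); it springs up when released. A light press is 2 to 6 mm; over 8.5 mm counts as pushed to its stop, under 0.3 mm as let go.
- arc_centre (a point): Centre of the rail's arc (120 mm radius), at the height of the rail's top at rest; nothing is to be seen there but bench.
- edge_mid (a point): Middle of the rail's length, at its top at rest; does not sink with it. The rail (safety edge) is a grey plastic round bar, 14 mm in diameter, bent to the arc, its top 60 mm above the bench and level all along, on three vertical guide pins. It moves only straight down and sinks as a whole wherever it is pressed.
- round_post: Tall round steel post, 16 mm in diameter with a 22 mm head, 36 mm high, fixed on the foot plate on the line of the rail, 21 mm beyond one end of it (either end): marks the starting end. Origin at its foot, 12 mm above the bench; top 48 mm above the bench, lower than the rail.
- square_block: Low square steel block, 24 x 24 x 10 mm, fixed on the foot plate on the line of the rail, 21 mm beyond the other end of it: marks the finishing end. Origin at its foot, 12 mm above the bench; top 22 mm above the bench.
- control_vial: Small bottle with white cap, 24 mm in diameter, 48 mm high, loose, on the hollow side of the rail. Origin at the centre of its underside. Bystander.
- petri_dish: Closed clear petri dish, 61 mm in diameter, 16 mm high, loose, on the hollow side of the rail. Origin at the centre of its underside. Bystander.
- reagent_c: White bottle with red cap, 48 mm in diameter, 96 mm high, loose, on the bulging side of the rail, at least 35 mm from the rail's line. Origin at the centre of its underside. Bystander.

How it is judged:
By the outcome, as a careful person would: the job done as asked, in the order asked, and still so for the second after the job is handed in, with the robot touching nothing.
It also fails if it takes over 48 s, if anything falls off the work surface, if the arm or the gripper's body presses on something with over 40 N, if the wrist force passes 120 N, or if a joint passes its speed limit or range.

## Robot

A 6-joint arm with a two-finger parallel gripper is mounted at the origin on a cart in front of the work surface, level with it; the furniture and walls round the work are solid. World frame = base frame: x ahead of the robot, y to its left, z up, the work surface at z = 0. Lengths are in m, angles in rad, forces in N, time in s.
With the tool pointing down it reaches from about 0.35 to 0.775 m from the base axis. Payload 5.5 kg.
Tool frame: the origin (TCP) lies between the finger pads, 19 mm behind the fingertips; this is the grasp point; z points along the fingers, y is the line along which they close (so a half turn about z gives the same grasp; the last joint's range is limited). The gripper opens to 85 mm and grips with 20 to 120 N. Pads are 22 mm wide; open, the fingers measure 114 mm over their backs; the gripper's body (76 mm by 85 mm) begins 54 mm behind the grasp point. The pads swing forward as they close: fully open they stand 13 mm farther back than shut.
Start: joints at [-1.442, 0.313, 0.046, 1.304, 0, 1.431], TCP at [0.153, -0.554, 0.25] pointing down, gripper open.
Joint ranges: [-2.76, 2.76], [-0.86, 1.69], [-1.03, 1.26], [-2.2, 2.34], [-1.47, 1.5], [-3.14, 3.14]. Speed limits (rad/s): [2.57, 2.57, 3.14, 3.14, 3.14, 3.14].

## Interface

Orientations are given as a unit quaternion [w, x, y, z].
In Python, from workcell import status, optics, hand_in gives the robot as it stands.
- The arm moves only by the shell command python3 -m handwheel 'ROWS' [FORCE]. ROWS is a JSON object whose one key "deltas" holds a list of rows, each a list of 5 numbers: the opening, from -1 (shut) to 1 (fully open), then the shift along the tool's x, y, z in units of 40 mm (1.0 is 40 mm), then the turn about the tool's z in units of 10 degrees (1.0 is 10 degrees). In form: {"deltas": [[jaw, x, y, z, roll], ...]}. A call has 1 to 20 rows; each row shifts and turns the commanded pose from where the row before left it, along the tool's axes as they then stand; what a row does not reach is not made up. A row lasts 1/8 s, in which the tool goes at most 62.5 mm and 10.7 degrees, less where a joint would pass 70% of its speed; a pose out of reach is approached as far as the arm can. A call is refused whole if a number of a shift passes 1 or a number of a turn 1, either way. A call with a gripper value outside its range is refused whole. The fingers move at their own pace and stop on an object; FORCE is the grip in N (left out, the last holds). Time passes only in rows, so rows that do not move let the fingers close. It gives the time, the measured TCP pose, the force, the opening and the grip force at its end, in the units of the state.
- status.get_state(): the state, without advancing time (a new reading comes with each control period).
- optics.read_camera(name): name is "scene" or "top"; returns a dict with "frame" (480x640x3 uint8, red, green, blue), "depth" (480x640 float32, m along the optical axis (not along the pixel's ray), 0 where there is no reading), "vfov" (degrees; the focal length in pixels is half the picture's height over the tangent of half this angle, whatever the lens; pixels are square), "cx", "cy" (the principal point, pixels), "origin" and "attitude" of the camera in the world. Camera axes: x right, y down, z forward; pixel columns grow to the right and rows downward; lengths in m; the calibration is good to about 2 mm. A picture is of the moment at which its call begins.
- hand_in(): hands the job in; it is judged then, once.
The state is a dict: "clock": time; "joint_pos": joint angles; "qvel": joint speeds; "tau": joint torques, N m; "tcp_pos": TCP position; "orientation": TCP orientation; "wrist_force": force on the tool from outside, world axes, zero at the start; "ft_torque": the same for the moment, N m; "finger_gap": finger opening in m; "grip_force": force on a finger pad.
Only numpy, scipy, OpenCV 4.12 (cv2) and the standard library are available. Lean on these libraries where they do the work, as an engineer would, in place of code of your own. Each camera call takes 0.05 s, during which the arm holds its last target. There are 200 camera calls.

## Working session

There is one attempt and no reset: what is moved stays moved. The work goes in short steps, Python scripts to look and compute and a shell command to move; the robot and the scene stay as the last step left them, time stands still between calls to the robot, and variables do not carry over. Pictures are saved under pics/ and viewed, at most 10 in all, crops included, and the job is handed in when it is done.

```bash
mkdir -p pics
cat > h.py <<'E'
import numpy as np,cv2
from workcell import status,optics
from scipy.spatial.transform import Rotation as R
def cam(n):
    c=optics.read_camera(n); np.savez(n+'.npz',**{k:np.array(v) for k,v in c.items()}); return c
def load(n): return dict(np.load(n+'.npz'))
def Rm(a):
    a=np.array(a,float)
    return R.from_quat(a[[1,2,3,0]]).as_matrix() if a.size==4 else a.reshape(3,3)
def ray(c,u,v):
    f=240/np.tan(np.radians(float(c['vfov']))/2)
    return Rm(c['attitude'])@np.array([(u-c['cx'])/f,(v-c['cy'])/f,1.0])
def plane(c,u,v,z):
    d=ray(c,u,v);o=np.array(c['origin']);return o+d*(z-o[2])/d[2]
def cloud(c):
    f=240/np.tan(np.radians(float(c['vfov']))/2)
    v,u=np.mgrid[:480,:640];d=c['depth']
    P=np.stack([(u-c['cx'])/f*d,(v-c['cy'])/f*d,d],-1)
    return P@Rm(c['attitude']).T+np.array(c['origin'])
E
python3 - <<'E'
from h import *
for n in('top','scene'):
    c=cam(n);cv2.imwrite(f'pics/{n}.png',c['frame'][:,:,::-1]);print(n,c['vfov'],c['cx'],c['cy'],c['origin'],c['attitude'])
print(status.get_state())
E
```

```text
top 55.46245676635658 328.2148594947812 231.29380866013238 [0.43644578 0.0037609  0.93447458] [-0.03230298  0.71511844 -0.69739747  0.03462522]
scene 42.32968859578334 324.8630504837883 234.44345770009832 [-0.085268   -0.56700716  0.4411812 ] [-0.51001572  0.76342056 -0.33695595  0.20864731]
{'clock': 0.1, 'joint_pos': array([-1.44161791e+00,  3.13957982e-01,  4.51158520e-02,  1.30359254e+00,
       -3.71652137e-05,  1.43119284e+00]), 'qvel': array([ 0.00105176, -0.00201477,  0.0034841 , -0.0010463 , -0.00057542,
       -0.00101236]), 'tau': array([ 1.79377890e-03, -4.81724954e+01,  2.99244815e+01,  1.26836705e-02,
       -1.17769750e-04, -1.04023670e-05]), 'tcp_pos': array([ 0.15262049, -0.55394841,  0.24918893]), 'orientation': array([-8.19258355e-04,  9.90982784e-01,  1.33986751e-01, -1.43124015e-05]), 'wrist_force': array([ 0.08482052, -0.0215899 ,  0.66186678]), 'ft_torque': array([0.00779251, 0.05611049, 0.0640987 ]), 'grip_force': 0.0, 'finger_gap': 0.08515915739459276}
```

View pics/top.png

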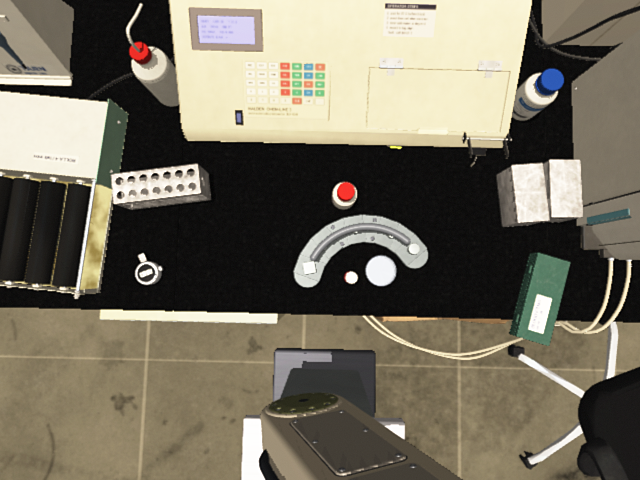

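View pics/scene.png

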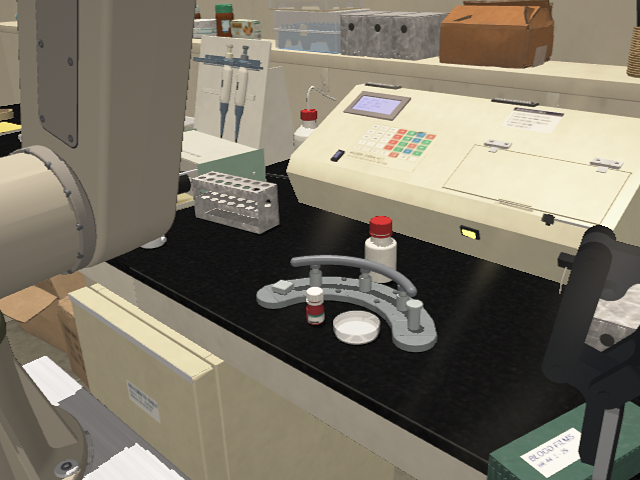

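The top view shows the arc bulging away from the robot. The round post is at about (413,249) on the right, the square block at (309,268) on the left, the vial at (351,278), the dish at (381,270) and the red-capped bottle at (345,194). The scene view confirms which end is which. Next I'll fit the rail and measure the rest.

Run:
```python
from h import *
from scipy.optimize import least_squares
c=load('top');P=cloud(c)
print('bench',np.median(P[285:300,200:290,2]))
for n,(u,v,z) in dict(post=(413,249,.048),block=(309,268,.022),vial=(351,278,.048),dish=(381,270,.016),bottle=(346,191,.096)).items():
    print(n,plane(c,u,v,z).round(4),'depth',P[v,u].round(4))
for n,(u0,u1,v0,v1) in dict(top=(290,435,205,290),scene=(280,420,250,300)).items():
    c=load(n);Q=cloud(c)[v0:v1,u0:u1].reshape(-1,3)
    w=Q[(Q[:,2]>.052)&(Q[:,2]<.066)&(Q[:,0]>.3)&(Q[:,0]<.6)]
    f=lambda p:np.hypot(w[:,0]-p[0],w[:,1]-p[1])-.12
    r=least_squares(f,[.34,-.04],loss='soft_l1',f_scale=.003)
    a=np.degrees(np.arctan2(w[:,1]-r.x[1],w[:,0]-r.x[0]))
    print(n,len(w),r.x.round(4),'rms',np.std(r.fun).round(4),'ang',np.percentile(a,[0,1,5,95,99,100]).round(1),'z',np.percentile(w[:,2],[50,95]).round(4))
c=load('top');k=cv2.resize(c['frame'][175:295,285:445,::-1],None,fx=5,fy=5,interpolation=cv2.INTER_CUBIC);cv2.imwrite('pics/crop.png',k)
```

```text
bench 0.000973963197885952
post [ 0.4903 -0.1638  0.048 ] depth [ 0.4902 -0.1636  0.0492]
block [0.4487 0.0383 0.022 ] depth [0.4487 0.0382 0.0244]
vial [ 0.4312 -0.0444  0.048 ] depth [ 0.4312 -0.0443  0.0491]
dish [ 0.4484 -0.106   0.016 ] depth [ 0.4484 -0.1059  0.0167]
bottle [ 0.5922 -0.0292  0.096 ] depth [ 0.592  -0.0292  0.097 ]
top 842 [ 0.6258 -0.0363] rms 0.0259 ang [-179.2 -178.  -173.6  175.   178.9  180. ] z [0.0595 0.0625]
scene 1166 [ 0.6211 -0.0368] rms 0.0291 ang [-179.9 -179.5 -174.9  175.   178.7  179.9] z [0.0576 0.0606]
```

View pics/crop.png

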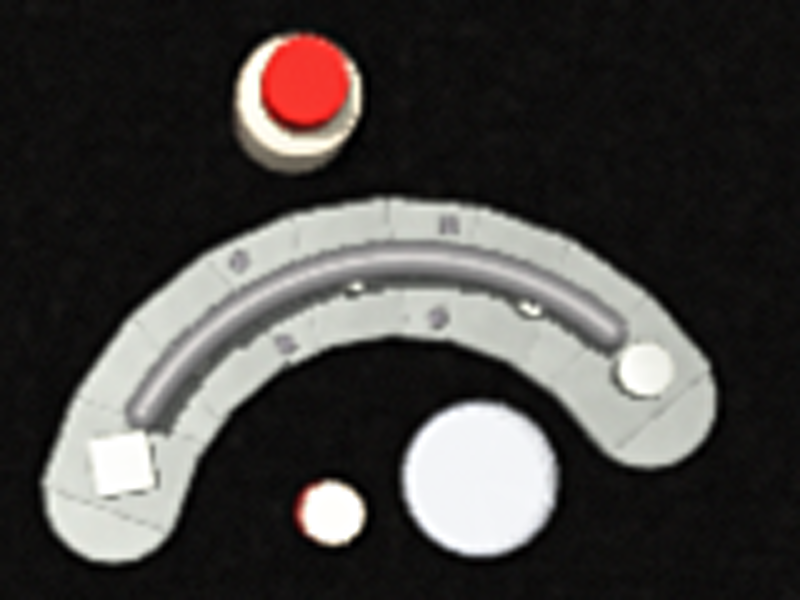

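The enlarged crop shows the rail from (620,330) by the post to (145,412) by the block, in crop pixels (scale 5, offset 285,175). The bottle's points and a poor starting guess threw the fit off, so I'll refit without them.

Run:
```python
from h import *
from scipy.optimize import least_squares
for n,(u0,u1,v0,v1) in dict(top=(290,435,212,290),scene=(285,420,250,300)).items():
    c=load(n);Q=cloud(c)[v0:v1,u0:u1].reshape(-1,3)
    d=np.hypot(Q[:,0]-.39,Q[:,1]+.08)
    w=Q[(Q[:,2]>.054)&(Q[:,2]<.066)&(abs(d-.12)<.03)]
    f=lambda p:np.hypot(w[:,0]-p[0],w[:,1]-p[1])-.12
    r=least_squares(f,[.39,-.08],loss='soft_l1',f_scale=.003)
    a=np.degrees(np.arctan2(w[:,1]-r.x[1],w[:,0]-r.x[0]))
    print(n,len(w),r.x.round(4),'rms',np.std(r.fun).round(4),'ang',np.percentile(a,[0,1,99,100]).round(1),'z',np.percentile(w[:,2],[50,95]).round(4))
c=load('top')
for u,v,z in[(620,330,.055),(145,412,.055),(390,262,.058)]: print(plane(c,285+u/5,175+v/5,z).round(4))
# from post/block
p=np.array([.4903,-.1638]);b=np.array([.4487,.0383]);m=(p+b)/2;t=(b-p)/np.linalg.norm(b-p);nrm=np.array([t[1],-t[0]])
print('chord',np.linalg.norm(b-p),'yaw',np.degrees(np.arctan2(nrm[1],nrm[0])),'centre',m-nrm*.06)
st=status.get_state();print(Rm(st['orientation']).round(3))
```

```text
top 801 [ 0.4113 -0.0753] rms 0.0039 ang [-41.4 -40.   62.5  63.9] z [0.0596 0.0626]
scene 955 [ 0.4059 -0.0793] rms 0.0031 ang [-40.3 -39.4  62.2  63.4] z [0.0583 0.0606]
[ 0.5051 -0.1546  0.055 ]
[0.4689 0.028  0.055 ]
[ 0.529 -0.065  0.058]
chord 0.20633703012304894 yaw 11.631234209221086 centre [ 0.41073207 -0.07484671]
[[ 0.964  0.266 -0.   ]
 [ 0.266 -0.964  0.002]
 [ 0.    -0.002 -1.   ]]
```

```bash
python3 -m handwheel '{"deltas":[[-1,0.8,-0.53,0,0],[-1,0.8,-0.53,0,0],[-1,0.8,-0.53,0,0],[-1,0.8,-0.53,0,0],[-1,0.8,-0.53,0,0],[-1,0.8,-0.53,0,0],[-1,0.8,-0.53,0,0],[-1,0.8,-0.53,0,0],[-1,0.8,-0.53,0,0],[-1,0.8,-0.53,0,0],[-1,0.8,-0.53,0,0],[-1,0.8,-0.53,0,0],[-1,0.8,-0.53,0,0],[-1,0.75,-0.5,0,0],[-1,0,0,0,0],[-1,0,0,0,0]]}' 20
cat > g.py <<'E'
from h import *
import sys
# remaining shift to the point at arc angle a (deg, world), tip height zt, in tool units
def go(a,C=(.410,-.076)):
    s=status.get_state();T=Rm(s['orientation']);p=s['tcp_pos'];a=np.radians(a)
    d=np.array([C[0]+.12*np.cos(a)-p[0],C[1]+.12*np.sin(a)-p[1],0])
    cur=np.degrees(np.arctan2(p[1]-C[1],p[0]-C[0]));r=np.hypot(p[1]-C[1],p[0]-C[0])
    print('t',s['clock'],'p',p.round(4),'F',s['wrist_force'].round(2),'gap',s['finger_gap'],'ang',cur.round(2),'r',r.round(4),'units',(T.T@d/.04).round(3),'\n',T.round(4))
if __name__=='__main__': go(float(sys.argv[1]))
E
python3 g.py -38.8
```

```text
clock: 2.1
tcp_pos: [0.5037, -0.151, 0.2496]
orientation: [-0.0, 0.991, 0.134, -0.001]
wrist_force: [0.0, 0.0, -0.2]
finger_gap: -0.0003
grip_force: 0.0
t 2.1 p [ 0.5037 -0.151   0.2496] F [ 0.05  0.03 -0.21] gap -0.0002614480875586585 ang -38.65 r 0.12 units [-0.007  0.004  0.   ] 
 [[ 9.64e-01  2.66e-01 -1.20e-03]
 [ 2.66e-01 -9.64e-01  0.00e+00]
 [-1.10e-03 -3.00e-04 -1.00e+00]]
```

```bash
python3 -m handwheel '{"deltas":[[-1,0,0,0.8,0],[-1,0,0,0.8,0],[-1,0,0,0.8,0],[-1,0,0,0.8,0],[-1,0,0,0.4,0],[-1,0,0,0,0]]}'
python3 - <<'E'
from h import *
a=cam('scene');b=cam('top')
A=cv2.resize(a['frame'][200:360,250:450,::-1],(500,400));B=cv2.resize(b['frame'][175:295,285:445,::-1],(300,225))
I=np.zeros((400,800,3),np.uint8);I[:,:500]=A;I[:225,500:]=B;cv2.imwrite('pics/near.png',I)
E
python3 g.py -38.8
```

```text
clock: 2.85
tcp_pos: [0.5024, -0.1514, 0.1047]
orientation: [-0.001, 0.991, 0.133, -0.001]
wrist_force: [-0.7, 0.2, 0.3]
finger_gap: 0.0002
grip_force: 0.0
t 2.95 p [ 0.5041 -0.1518  0.1066] F [ 0.43 -0.05 -0.28] gap -0.00025954938281852756 ang -38.88 r 0.1208 units [-0.009 -0.019 -0.   ] 
 [[ 9.644e-01  2.643e-01  4.000e-04]
 [ 2.643e-01 -9.644e-01 -4.000e-04]
 [ 3.000e-04  5.000e-04 -1.000e+00]]
```

View pics/near.png

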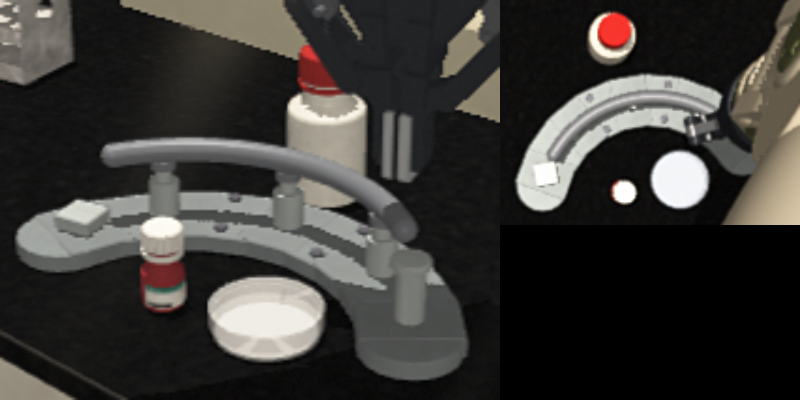

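The fingertips, near (398,178) in the left crop, hang over the post end of the rail at (400,225), with the bystanders clear. Lowering to just above contact.

```bash
python3 -m handwheel '{"deltas":[[-1,0,0,0.3,0],[-1,0,0,0.25,0],[-1,0,0,0.1,0],[-1,0,0,0,0],[-1,0,0,0,0]]}'; python3 -m handwheel '{"deltas":[[-1,0,0,0.05,0],[-1,0,0,0,0]]}'
```

```text
clock: 3.58
tcp_pos: [0.5044, -0.151, 0.0801]
orientation: [0.0, 0.991, 0.134, 0.0]
wrist_force: [0.1, 0.8, 0.0]
finger_gap: -0.0002
grip_force: 0.0
clock: 3.82
tcp_pos: [0.5046, -0.1511, 0.0784]
orientation: [0.0, 0.991, 0.134, 0.0]
wrist_force: [0.6, -0.2, 2.5]
finger_gap: 0.0
grip_force: 1.1
```

```bash
python3 -m handwheel '{"deltas":[[-1,0,0,0.05,0],[-1,0,0,0,0]]}'; python3 -m handwheel '{"deltas":[[-1,0,0,0.025,0],[-1,0,0,0,0]]}'
```

```text
clock: 4.08
tcp_pos: [0.5046, -0.1511, 0.0763]
orientation: [0.0, 0.991, 0.134, 0.0]
wrist_force: [0.6, 0.6, 2.8]
finger_gap: -0.0001
grip_force: 1.9
clock: 4.32
tcp_pos: [0.5046, -0.1511, 0.0752]
orientation: [0.0, 0.991, 0.134, 0.0]
wrist_force: [0.8, -0.7, 4.7]
finger_gap: 0.0001
grip_force: 2.3
```

```bash
cat > plan.py <<'E'
from h import *
import sys
a1,n=float(sys.argv[1]),int(sys.argv[2]);C=np.array([.410,-.076])
s=status.get_state();T=Rm(s['orientation'])[:2,:2];p=s['tcp_pos'][:2]
a0=np.arctan2(*(p-C)[::-1]);A=np.linspace(a0,np.radians(a1),n+1)[1:]
W=C+.12*np.c_[np.cos(A),np.sin(A)]
cum=np.round((W-p)@T/.04,2)
print(np.degrees(a0),np.hypot(*(p-C)),s['tcp_pos'],s['wrist_force'],s['clock'])
print(np.diff(np.vstack([[0,0],cum]),axis=0).round(2).tolist())
E
python3 plan.py 61.3 36
```

```text
-38.46804199441488 0.12079805002538545 [ 0.50457947 -0.15114581  0.07524884] [ 0.78390132 -0.74707292  4.73074879] 4.325
[[0.1, -0.1], [0.11, -0.1], [0.11, -0.1], [0.1, -0.1], [0.1, -0.11], [0.09, -0.11], [0.08, -0.12], [0.08, -0.12], [0.08, -0.13], [0.06, -0.13], [0.06, -0.13], [0.06, -0.13], [0.05, -0.14], [0.04, -0.14], [0.03, -0.14], [0.03, -0.14], [0.02, -0.15], [0.01, -0.14], [0.01, -0.15], [0.0, -0.14], [-0.01, -0.15], [-0.01, -0.14], [-0.03, -0.14], [-0.02, -0.15], [-0.04, -0.14], [-0.04, -0.14], [-0.05, -0.13], [-0.05, -0.14], [-0.07, -0.13], [-0.06, -0.13], [-0.08, -0.12], [-0.08, -0.12], [-0.08, -0.12], [-0.09, -0.11], [-0.1, -0.11], [-0.1, -0.1]]
```

```bash
python3 -m handwheel '{"deltas":[[-1,0.1,-0.1,0,0],[-1,0.11,-0.1,0,0],[-1,0.11,-0.1,0,0],[-1,0.1,-0.1,0,0],[-1,0.1,-0.11,0,0],[-1,0.09,-0.11,0,0]]}'; python3 plan.py 61.3 30
```

```text
clock: 5.08
tcp_pos: [0.5214, -0.1203, 0.075]
orientation: [0.0, 0.991, 0.134, 0.0]
wrist_force: [-1.8, -3.7, 5.1]
finger_gap: 0.0003
grip_force: 2.5
-21.66345984819685 0.11989061045447005 [ 0.52142252 -0.12025811  0.07500499] [-1.80026326 -3.66084341  5.07939085] 5.075
[[0.09, -0.12], [0.08, -0.12], [0.07, -0.12], [0.06, -0.13], [0.07, -0.13], [0.05, -0.14], [0.05, -0.13], [0.04, -0.14], [0.03, -0.14], [0.03, -0.15], [0.02, -0.14], [0.01, -0.14], [0.01, -0.15], [0.0, -0.14], [-0.01, -0.15], [-0.02, -0.14], [-0.02, -0.14], [-0.03, -0.15], [-0.03, -0.14], [-0.04, -0.14], [-0.05, -0.13], [-0.06, -0.14], [-0.06, -0.13], [-0.07, -0.12], [-0.07, -0.13], [-0.08, -0.12], [-0.08, -0.12], [-0.1, -0.11], [-0.09, -0.11], [-0.1, -0.1]]
```

Force is about 5 N and z is steady, so I'm continuing.

```bash
python3 -m handwheel '{"deltas":[[-1,0.09,-0.12,0,0],[-1,0.08,-0.12,0,0],[-1,0.07,-0.12,0,0],[-1,0.06,-0.13,0,0],[-1,0.07,-0.13,0,0],[-1,0.05,-0.14,0,0],[-1,0.05,-0.13,0,0],[-1,0.04,-0.14,0,0],[-1,0.03,-0.14,0,0],[-1,0.03,-0.15,0,0]]}'; python3 plan.py 61.3 20
```

```text
clock: 6.32
tcp_pos: [0.5292, -0.0633, 0.075]
orientation: [0.0, 0.991, 0.134, 0.0]
wrist_force: [-0.0, -3.5, 5.6]
finger_gap: 0.0003
grip_force: 2.5
6.096031507405337 0.11983611681640813 [ 0.52915848 -0.06327398  0.07502558] [-0.02303917 -3.45786835  5.63068168] 6.325
[[0.02, -0.14], [0.02, -0.15], [0.0, -0.14], [0.0, -0.15], [-0.01, -0.14], [-0.01, -0.14], [-0.02, -0.15], [-0.03, -0.14], [-0.04, -0.14], [-0.04, -0.14], [-0.05, -0.13], [-0.05, -0.14], [-0.06, -0.13], [-0.07, -0.12], [-0.08, -0.13], [-0.07, -0.12], [-0.09, -0.12], [-0.09, -0.11], [-0.1, -0.11], [-0.1, -0.1]]
```

```bash
python3 -m handwheel '{"deltas":[[-1,0.02,-0.14,0,0],[-1,0.02,-0.15,0,0],[-1,0,-0.14,0,0],[-1,0,-0.15,0,0],[-1,-0.01,-0.14,0,0],[-1,-0.01,-0.14,0,0],[-1,-0.02,-0.15,0,0],[-1,-0.03,-0.14,0,0],[-1,-0.04,-0.14,0,0],[-1,-0.04,-0.14,0,0],[-1,-0.05,-0.13,0,0]]}'; python3 plan.py 61.3 9
```

```text
clock: 7.7
tcp_pos: [0.5062, -0.0048, 0.075]
orientation: [0.0, 0.991, 0.134, 0.0]
wrist_force: [2.2, -2.8, 4.7]
finger_gap: 0.0001
grip_force: 2.5
36.490021529416794 0.11969888342887948 [ 0.50623317 -0.00481714  0.07501783] [ 2.15184147 -2.80668668  4.66001034] 7.7
[[-0.05, -0.14], [-0.06, -0.13], [-0.07, -0.12], [-0.07, -0.13], [-0.08, -0.12], [-0.09, -0.11], [-0.09, -0.12], [-0.09, -0.1], [-0.1, -0.11]]
```

```bash
python3 -m handwheel '{"deltas":[[-1,-0.05,-0.14,0,0],[-1,-0.06,-0.13,0,0],[-1,-0.07,-0.12,0,0],[-1,-0.07,-0.13,0,0],[-1,-0.08,-0.12,0,0],[-1,-0.09,-0.11,0,0],[-1,-0.09,-0.12,0,0],[-1,-0.09,-0.1,0,0],[-1,-0.1,-0.11,0,0],[-1,0,0,0,0]]}'; python3 plan.py 61.3 1
python3 - <<'E'
from h import *
a=cam('scene')
cv2.imwrite('pics/end.png',cv2.resize(a['frame'][200:360,250:450,::-1],(700,560)))
E
```

```text
clock: 8.95
tcp_pos: [0.4668, 0.0296, 0.0748]
orientation: [-0.0, 0.991, 0.134, -0.001]
wrist_force: [0.6, 0.7, 6.0]
finger_gap: 0.0003
grip_force: 2.5
61.70962670388826 0.11995100724056872 [0.46684961 0.0296237  0.07479256] [0.57533165 0.70415822 5.97441755] 8.95
[[0.02, 0.01]]
```

View pics/end.png

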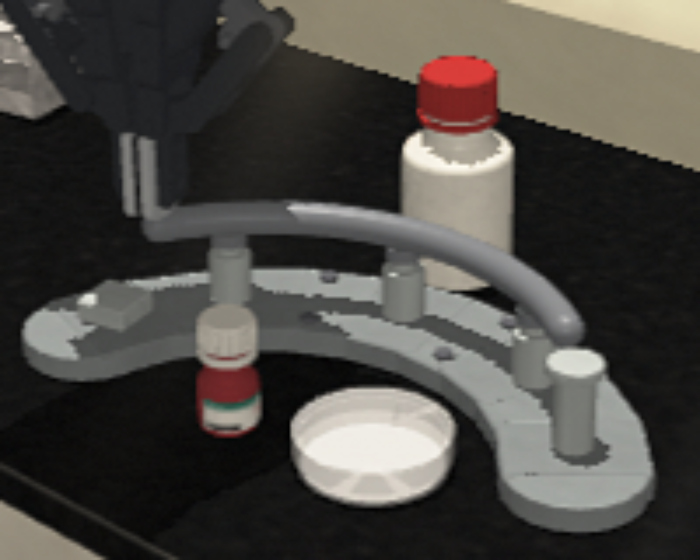

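The picture shows the fingertips at (145,212) sitting right at the block end of the rail, still pressing. The bottles and dish haven't moved. Now I'll lift straight up and away.

```bash
python3 -m handwheel '{"deltas":[[-1,0,0,-0.2,0],[-1,0,0,-0.5,0],[-1,0,0,-0.8,0],[-1,0,0,-0.8,0],[-1,0,0,-0.8,0],[-1,0,0,-0.5,0],[-1,0,0,0,0],[-1,0,0,0,0],[-1,0,0,0,0],[-1,0,0,0,0]]}'
python3 - <<'E'
from h import *
P=cloud(load('scene'));a=cam('scene');Q=cloud(a)
for n,p in dict(rail=(400,285),rail2=(350,262)).items():
    print(n,P[p[1]-4:p[1]+5,p[0]-4:p[0]+5,2].max(),Q[p[1]-4:p[1]+5,p[0]-4:p[0]+5,2].max())
cv2.imwrite('pics/done.png',cv2.resize(a['frame'][200:360,250:450,::-1],(700,560)))
E
```

```text
clock: 10.25
tcp_pos: [0.4673, 0.0291, 0.2181]
orientation: [-0.0, 0.991, 0.134, -0.001]
wrist_force: [0.3, -0.4, -0.2]
finger_gap: 0.0003
grip_force: 0.0
rail 0.056570504005667266 0.060667573055956325
rail2 0.4411812011574811 0.06012848846637919
```

View pics/done.png

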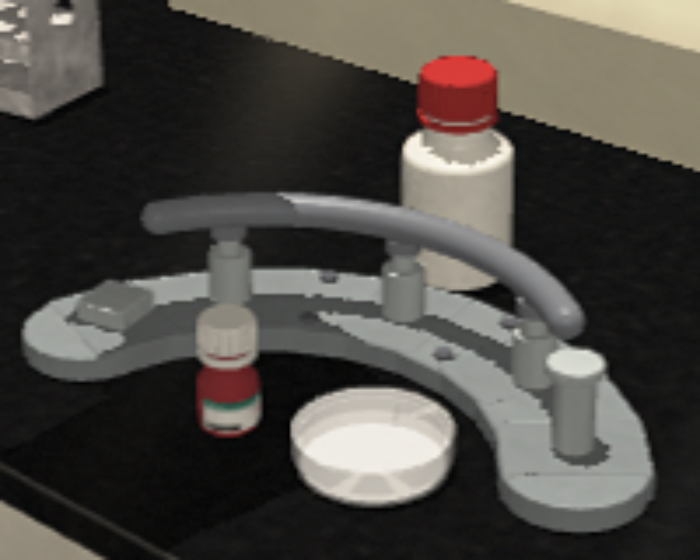

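The rail is back up: its top measures 60 mm now against 56.5 mm while pressed. The hand is clear and the bystanders haven't moved.

```bash
python3 -c "from workcell import hand_in;print(hand_in())"
```

```text
the job is handed in; nothing more can be done
None
```

I ran the fingertips along the whole rail from the post end to the block end in one pass, pressed down about 4 mm (about 5–6 N at the checks), then lifted clear; the rail sprang back to 60 mm, the bottles and dish haven't moved, and the job is handed in.

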